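# Build up the polishing spindle

## Robot

A 6-joint arm with a two-finger parallel gripper is mounted at the origin on the work surface. World frame = base frame: x ahead of the robot, y to its left, z up, the work surface at z = 0. Lengths are in mm, angles in rad, forces in N, time in s.
With the tool pointing down it reaches from about 350 to 975 mm from the base axis. Payload 7.1 kg.
Tool frame: the origin (TCP) lies on the front face of the gripper's body, between the roots of the fingers; the fingertips stand 80 mm ahead of it and the grasp point (between the pads) lies ahead of it (manip.hold_point_z is the z of the grasp point in the tool frame, in mm); z points along the fingers, y is the line along which they close (so a half turn about z gives the same grasp; the last joint's range is limited). The gripper opens to 88 mm and grips with 3 to 60 N. Pads are 20 mm wide; open, the fingers measure 115 mm over their backs; the gripper's body (75 mm by 178 mm) begins 61 mm behind the grasp point.
Start: joints at [-1.129, 0.423, 1.63, -0, 1.089, -0.019], TCP at [277.93, -559.786, 302.675] pointing down, gripper open.
Joint ranges: [-3, 3], [-0.9, 2.11], [0.09, 2.58], [-1.31, 4.45], [0.11, 2.69], [-2.54, 2.54]. Speed limits (rad/s): [2.39, 2.39, 3.01, 3.14, 3.14, 3.14].

## Interface

Orientations are given as a unit quaternion [x, y, z, w].
In Python, from station import monitor, optics, order, manip gives the robot as it stands.
- The arm moves only by the shell command python3 -m pendant 'ROWS' [FORCE]. ROWS is JSON, a list of rows, each an object with "delta_rot": the turn, a rotation vector about the tool's x, y, z in degrees, a list of three; "xyz": the shift along the tool's x, y, z in mm, a list of three; "claw": the finger opening in mm, from 0 to 87.8. In form: [{"delta_rot": [rx, ry, rz], "xyz": [dx, dy, dz], "claw": claw}, ...]. A call has 1 to 12 rows; each row is the pose to reach, as a shift and turn from the pose commanded when the call began, along the tool's axes at that moment; what a row does not reach only later rows make up. A row lasts 1/12 s, in which the tool goes at most 41.7 mm and 7.16 degrees, less where a joint would pass 70% of its speed; a pose out of reach is approached as far as the arm can. A call with a gripper value outside its range is refused whole. The fingers move at their own pace and stop on an object; FORCE is the grip in N (left out, the last holds). Time passes only in rows, so rows that repeat a pose let the fingers close. It gives the time, the measured TCP pose, the force, the opening and the grip force at its end, in the units of the state.
- monitor.sense(): the state, without advancing time (a new reading comes with each control period).
- optics.camera(name): name is "scene" or "top"; returns a dict with "img" (480x640x3 uint8, blue, green, red), "camera_matrix" (3x3 intrinsics, pixels), "extrinsics" (4x4, takes a point from world to camera coordinates). Camera axes: x right, y down, z forward; pixel columns grow to the right and rows downward; lengths in mm; the calibration is good to about 2 mm. A picture is of the moment at which its call begins. There is no depth.
- order.sign_off(): hands the job in; it is judged then, once.
The state is a dict: "time_s": time; "q": joint angles; "joint_velocities": joint speeds; "joint_torque": joint torques, N m; "eef_pos": TCP position; "tcp_rot": TCP orientation; "contact_force": force on the tool from outside, world axes, zero at the start; "moment": the same for the moment, N m; "gripper_width": opening from 0.0 (shut) to 1.0 (fully open); "gripper_force": force on a finger pad.
Only numpy, scipy, OpenCV 4.12 (cv2) and the standard library are available. Lean on these libraries where they do the work, as an engineer would, in place of code of your own. Each camera call takes 0.05 s, during which the arm holds its last target. There are 200 camera calls.

## Task

Build up the polishing spindle that stands on the repair bench: put the wide flange washer on the shaft first, down onto the shoulder, then the long spacer sleeve on top of it, and last the knurled retaining cap over the shaft's end. Let go of each part once it sits fully home before fetching the next, and leave the spare short sleeve, the small washer and everything else on the bench where it is.

Things in the scene. Friction and masses are not known exactly. Their poses are not given: they have to be found in the camera images.
- spindle: polishing spindle standing upright in its holding block, fixed to the bench, 106 mm high in all: square wooden block 90 x 90 x 26, on it a grey felt wheel of diameter 80 from height 32 to 52, a round steel shoulder of diameter 38 from 52 to 60, and above that a bare steel shaft of diameter 12 and length 46 whose last 4 mm taper to diameter 6. Origin on the shaft's axis at the bench surface, z up along the shaft
- shoulder (a point): on the shaft's axis at the top face of the shoulder, 60 mm above the bench, where the first part of the stack sits; z up along the shaft
- shaft_tip (a point): top end of the shaft, on its axis, 106 mm above the bench (46 mm above the shoulder)
- washer: the wide flange washer: flat steel ring, outside diameter 48, bore 16, 10 thick, 120 g nominal, lying flat on the bench; the widest loose ring. Origin at centre of underside, z along its axis; may be used either way up
- washer_mid (a point): middle of the wide washer: centre of its bore, 5 mm above its underside
- sleeve: the long spacer sleeve: steel tube open at both ends, outside diameter 32, bore 16, 26 long (twice the spare short sleeve), 120 g nominal, standing on end on the bench. Origin at centre of the end it stands on, z along its axis; may be used either way up
- sleeve_mid (a point): middle of the long sleeve: on its axis, 13 mm above the underside
- cap: the knurled push-on retaining cap: steel, outside diameter 38 (39 over the knurls), 26 high, closed top, blind bore of 16 diameter and 15 deep opening downward, 190 g nominal, standing open end down on the bench. It slips on freely, no turning or force. Origin at centre of the open lower face, z up to the closed top
- short_sleeve: spare short sleeve, not for this job: plain steel tube, outside diameter 32, bore 16, 13 high, standing on end; origin at centre of underside
- small_washer: spare small washer, not for this job: steel ring, outside diameter 38, bore 16, 5 thick, lying flat; origin at centre of underside
- roller: bystander: solid black rubber roller standing on end, diameter 36, 55 high, no hole; origin at centre of underside
- slide_a: bystander: U-shaped brass tuning slide lying flat, 140 x 63, tube 13 thick; origin under its centre
- slide_b: bystander: smaller U-shaped brass tuning slide lying flat, 110 x 57, tube 13 thick; origin under its centre
- tub: bystander: closed yellow grease tub with white lid, diameter 64, 55 high; origin at centre of underside
- oil: bystander: white oil bottle with red cap, diameter 36, 110 high; origin at centre of underside
- mallet: bystander: hammer lying flat, 240 long; origin near its middle
There are look-alikes about, which are no part of the job. What is shaped like the washer but green is not meant.

How it is judged:
By the outcome, as a careful person would: the job done as asked, in the order asked, and still so for the second after the job is handed in, with the robot touching nothing.
It also fails if it takes over 72 s, if anything falls off the work surface, if the arm or the gripper's body presses on something with over 40 N, if the wrist force passes 120 N, or if a joint passes its speed limit or range.

## Working session

There is one attempt and no reset: what is moved stays moved. The work goes in short steps, Python scripts to look and compute and a shell command to move; the robot and the scene stay as the last step left them, time stands still between calls to the robot, and variables do not carry over. Pictures are saved under pics/ and viewed, at most 10 in all, crops included, and the job is handed in when it is done.

```bash
mkdir -p pics; ls; python3 - <<'E'
from station import monitor, optics, order, manip
import cv2
print(monitor.sense(), manip.hold_point_z)
for n in("scene","top"):
    c=optics.camera(n); cv2.imwrite(f"pics/{n}0.png",c["img"]); print(n,c["camera_matrix"],c["extrinsics"])
E
```

```text
pics
{'time_s': 0.0, 'q': array([-1.12899146e+00,  4.23849285e-01,  1.63067202e+00,  1.01327770e-05,
        1.08860881e+00, -1.90171445e-02]), 'joint_velocities': array([-0.0004736 , -0.00018152,  0.00012986, -0.00127056, -0.00110194,
        0.00112517]), 'joint_torque': array([ 6.82442387e-04, -5.44624865e+01, -2.73661441e+01,  6.44655456e-02,
        2.28404120e-02, -1.13409408e-04]), 'eef_pos': array([ 277.75955081, -559.40886753,  301.903399  ]), 'tcp_rot': array([ 9.73572863e-01,  2.28375327e-01, -1.56910690e-04, -7.52561626e-04]), 'contact_force': array([-0.36234982, -0.23473584,  0.33063452]), 'moment': array([ 0.00111579, -0.01303334, -0.00082713]), 'gripper_force': 0.0, 'gripper_width': 0.9940616899830225} 61.3
scene [[614.77073395   0.         319.16401185]
 [  0.         614.77073395 239.42389757]
 [  0.           0.           1.        ]] [[-7.75481076e-01  6.31209070e-01 -1.42902760e-02  4.97835337e+02]
 [ 4.91160899e-01  5.88891749e-01 -6.41846928e-01 -2.02793662e+02]
 [-3.96724177e-01 -5.04758971e-01 -7.66699621e-01  1.61124121e+03]
 [ 0.00000000e+00  0.00000000e+00  0.00000000e+00  1.00000000e+00]]
top [[498.47600421   0.         311.5302702 ]
 [  0.         498.47600421 239.66925821]
 [  0.           0.           1.        ]] [[ 7.29023096e-03 -9.99913928e-01  1.09081796e-02 -5.77363597e+01]
 [-9.97855470e-01 -7.98395627e-03 -6.49670483e-02  6.05595239e+02]
 [ 6.50485469e-02 -1.04111619e-02 -9.97827788e-01  1.34206144e+03]
 [ 0.00000000e+00  0.00000000e+00  0.00000000e+00  1.00000000e+00]]
```

View pics/top0.png

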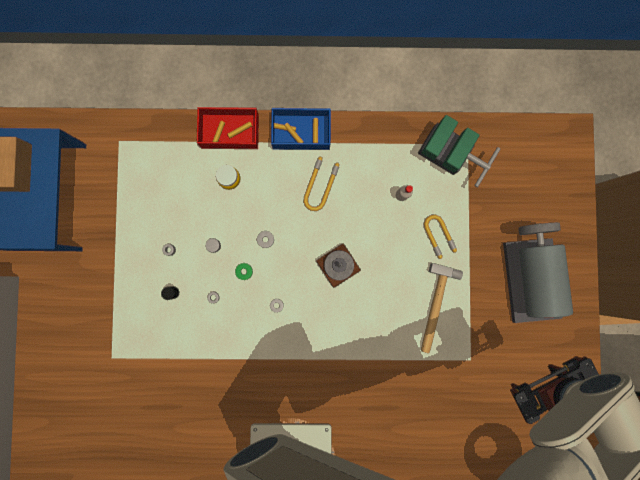

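View pics/scene0.png

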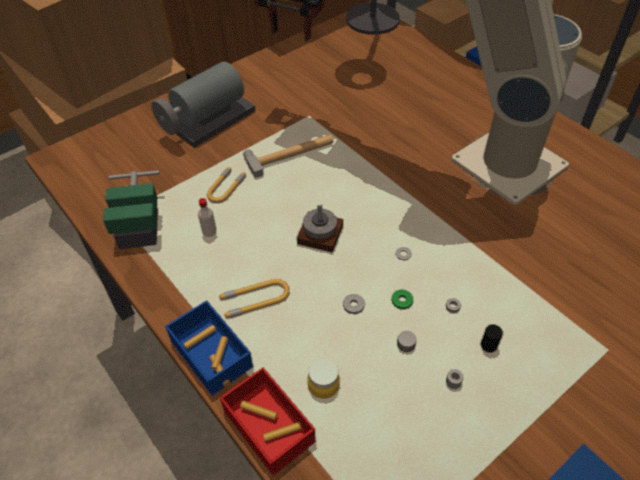

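Top view: the candidate rings are (265,239), the largest grey ring; (277,305), a thinner grey ring; and (244,271), green. The candidate tubes are (168,249) and (213,297). The cap is at (213,245), the roller at (170,293) and the spindle at (338,265). I'll confirm these in one enlarged crop of both views.

```bash
cat > h.py <<'E'
import numpy as np, cv2
from station import optics, monitor
def ray(c,uv):
    K,E=c["camera_matrix"],c["extrinsics"]; R,t=E[:3,:3],E[:3,3]
    d=R.T@np.linalg.solve(K,[uv[0],uv[1],1.]); return -R.T@t,d
def plane(c,uv,z):
    o,d=ray(c,uv); return (o+d*(z-o[2])/d[2])
def tri(c1,u1,c2,u2):
    o1,d1=ray(c1,u1);o2,d2=ray(c2,u2); d1/=np.linalg.norm(d1); d2/=np.linalg.norm(d2)
    s=np.linalg.lstsq(np.c_[d1,-d2],o2-o1,rcond=None)[0]
    a,b=o1+s[0]*d1,o2+s[1]*d2; return (a+b)/2,np.linalg.norm(a-b)
def proj(c,p):
    q=c["extrinsics"][:3,:3]@p+c["extrinsics"][:3,3]; q=c["camera_matrix"]@q; return q[:2]/q[2]
E
python3 - <<'E'
from h import *
a=cv2.imread("pics/top0.png")[225:320,150:370]; b=cv2.imread("pics/scene0.png")[190:400,290:510]
cv2.imwrite("pics/crop.png",cv2.resize(np.vstack([a]),None,fx=3.6,fy=3.6,interpolation=cv2.INTER_CUBIC))
cv2.imwrite("pics/crop2.png",cv2.resize(b,None,fx=2.8,fy=2.8,interpolation=cv2.INTER_CUBIC))
c=optics.camera("top");s=optics.camera("scene")
T=dict(wash=(265,239),small=(277,305),tubeA=(168,249),tubeB=(213,297),cap=(213,245))
S=dict(wash=(354,303),small=(403,253),tubeA=(455,378),tubeB=(454,305),cap=(407,340))
for k in T:
  out=[]
  for cam,P in((c,T),(s,S)):
    x,y=P[k]; w=17; im=cam["img"][y-w:y+w+1,x-w:x+w+1].astype(float)
    bg=np.median(im.reshape(-1,3),0); d=np.linalg.norm(im-bg,axis=2)
    m=(d>25).astype(np.uint8)
    cs,_=cv2.findContours(m,cv2.RETR_EXTERNAL,cv2.CHAIN_APPROX_NONE)
    ct=max(cs,key=cv2.contourArea); bx=cv2.boundingRect(ct)
    out.append((bx[0]+x-w,bx[1]+y-w,bx[2],bx[3]))
  print(k,out,plane(c,(out[0][0]+(out[0][2]-1)/2,out[0][1]+(out[0][3]-1)/2),5).round(1),plane(s,(out[1][0]+(out[1][2]-1)/2,out[1][1]+(out[1][3]-1)/2),5).round(1))
E
```

```text
wash [(256, 230, 19, 18), (342, 294, 24, 21)] [609.2  75.2   5. ] [609.7  77.8   5. ]
small [(269, 298, 15, 15), (395, 247, 17, 14)] [427.   42.7   5. ] [430.5  45.7   5. ]
tubeA [(162, 243, 14, 13), (445, 369, 19, 23)] [578.1 340.    5. ] [575.8 338.6   5. ]
tubeB [(207, 291, 13, 13), (445, 298, 17, 16)] [447.6 215.2   5. ] [448.  217.1   5. ]
cap [(205, 238, 16, 15), (396, 330, 21, 25)] [590.1 219.4   5. ] [588.4 217.3   5. ]
```

View pics/crop.png

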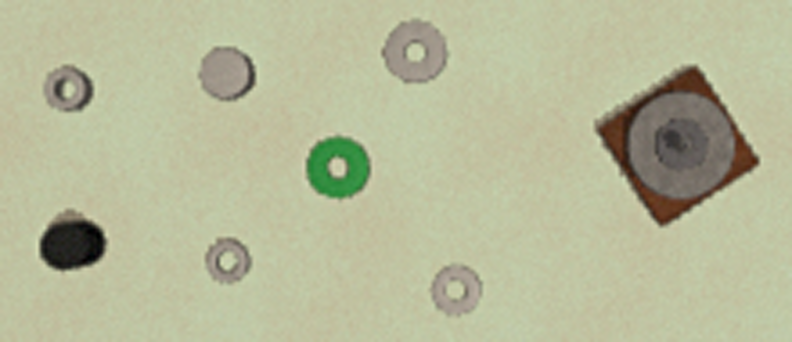

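View pics/crop2.png

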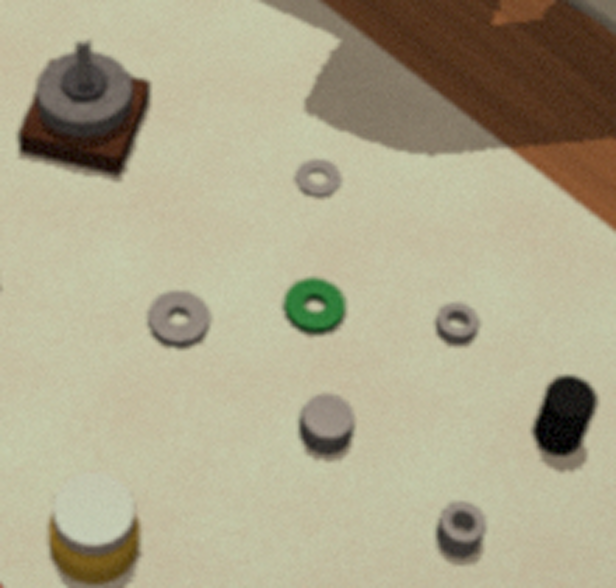

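The crops settle which part is which.
- **Wide washer:** (265,239) in top, (354,303) in scene. It is the widest grey ring, 19 px against 15 px. The ring at (277,305) is the small spare, and (244,271) is the green look-alike.
- **Long sleeve:** (168,249) in top, (455,378) in scene. It is visibly taller than the spare at (213,297)/(454,305).
- **Cap:** (213,245) in top, (407,340) in scene, with a closed top.

Next I'll measure precisely and work out the first move.

```bash
cat >> h.py <<'E'
from scipy.spatial.transform import Rotation as Ro
def go(p,note=""):
    "tool-frame shift from measured TCP to TCP target p"
    s=monitor.sense(); R=Ro.from_quat(s["tcp_rot"]); x=R.as_matrix()[:,0]
    print(note,"shift",R.inv().apply(np.array(p)-s["eef_pos"]).round(1),"yaw",np.degrees(np.arctan2(x[1],x[0])).round(2),"tcp",s["eef_pos"].round(1),"F",s["contact_force"].round(1),"w",round(s["gripper_width"]*88,1),"gf",round(s["gripper_force"],1),"t",s["time_s"])
E
python3 - <<'E'
from h import *
c=optics.camera("top");s=optics.camera("scene")
# felt wheel in top
x0,y0=310,235; im=c["img"][y0:y0+60,x0:x0+60]; hsv=cv2.cvtColor(im,cv2.COLOR_BGR2HSV)
m=((hsv[...,1]<45)&(hsv[...,2]<150)).astype(np.uint8); m=cv2.morphologyEx(m,cv2.MORPH_OPEN,np.ones((3,3)))
ct=max(cv2.findContours(m,0,1)[0],key=cv2.contourArea); e=cv2.fitEllipse(cv2.convexHull(ct)); u=(e[0][0]+x0,e[0][1]+y0)
print("felt top",u,e[1],plane(c,u,52).round(1))
sh=((cv2.cvtColor(im,6)<95)&(np.hypot(*(np.indices(m.shape)-np.array([e[0][1],e[0][0]])[:,None,None]))<11)).astype(np.uint8)
M=cv2.moments(sh,True); u=(M['m10']/M['m00']+x0,M['m01']/M['m00']+y0); print("shoulder top",u,M['m00'],plane(c,u,60).round(1))
print(cv2.cvtColor(s["img"],6)[200:224,310:332])
P=plane(c,u,60)
for z in(60,106): print(z,proj(s,np.r_[P[:2],z]).round(1),proj(c,np.r_[P[:2],z]).round(1))
E
```

```text
felt top (338.5349979400635, 264.78545570373535) (28.82890510559082, 29.012908935546875) [ 537.5 -125.1   52. ]
shoulder top (338.04379562043795, 264.11678832116786) 137.0 [ 539.2 -123.3   60. ]
[[191 191 191 188 187 193 192 189 191 187 192 190 190 193 193 193 190 189
  191 193 193 190]
 [190 186 189 188 187 191 190 192 191 188 188 191 190 189 190 191 192 187
  193 192 192 190]
 [190 188 190 189 192 192 192 192 191 190 192 190 191 193 190 192 191 188
  194 190 193 192]
 [188 194 190 190 195 190 189 192 192 191 190 184 187 192 194 191 193 191
  192 190 189 191]
 [192 190 190 193 192 192 190 179 171 178 167 155 167 191 190 191 188 194
  190 189 190 192]
 [191 194 188 188 191 189 177 147 124 133 128 122 154 188 193 192 194 191
  189 190 191 195]
 [193 192 192 190 191 191 171 122  89  84  83  94 144 184 195 193 193 195
  189 190 188 193]
 [191 193 194 191 195 187 167 117  70  66  66  86 140 185 190 190 193 194
  191 194 193 193]
 [189 193 189 186 182 174 144 100  67  60  61  78 116 156 170 175 188 188
  194 192 190 189]
 [189 179 170 151 140 132 116  85  64  61  61  69  95 115 125 134 14
[... 690 characters left out ...]
 70  71  72  69  62  60  64  64  57  63  67  71  71  73  73
   89 100 104 103]
 [103  95  83  74  73  71  68  63  62  61  65  62  60  66  71  74  66  75
   90 101 103 100]
 [104  94  72  73  76  73  71  63  55  58  56  54  60  66  73  69  70  61
   85 101 105 102]
 [103  88  70  67  70  75  73  62  47  46  48  49  42  56  70  73  68  66
   80 103 104 105]
 [101  89  62  63  68  71  66  60  46  39  45  46  49  56  70  69  62  61
   86 105 104 106]
 [110 100  76  55  57  63  67  64  55  40  47  47  49  52  66  53  51  77
   99 107 110 107]
 [112 108  88  63  45  51  62  58  64  56  56  61  60  54  48  43  58  86
  106 110 108 108]]
60 [319.6 218.1] [338.  264.1]
106 [319.3 204.4] [339.2 263.8]
```

Shaft: the top-view shoulder point at (539.2,-123.3) reprojects onto the scene's shaft column (319.5) and tip row (204.4), so the axis is consistent. First move is to above the washer at (609.4,76.3).

```bash
python3 -c "
from h import *
go([609.4,76.3,130])"
```

```text
shift [ 579.8 -422.1  172.6] yaw 26.4 tcp [ 277.9 -559.7  302.4] F [-0.3  0.5  0. ] w 88.2 gf 0.0 t 0.3
```

```bash
python3 -m pendant '[{"delta_rot":[0,0,0],"xyz":[580,-422,20],"claw":64},{"delta_rot":[0,0,0],"xyz":[580,-422,20],"claw":64},{"delta_rot":[0,0,0],"xyz":[580,-422,20],"claw":64},{"delta_rot":[0,0,0],"xyz":[580,-422,20],"claw":64},{"delta_rot":[0,0,0],"xyz":[580,-422,20],"claw":64},{"delta_rot":[0,0,0],"xyz":[580,-422,20],"claw":64},{"delta_rot":[0,0,0],"xyz":[580,-422,20],"claw":64},{"delta_rot":[0,0,0],"xyz":[580,-422,20],"claw":64},{"delta_rot":[0,0,0],"xyz":[580,-422,20],"claw":64},{"delta_rot":[0,0,0],"xyz":[580,-422,20],"claw":64},{"delta_rot":[0,0,0],"xyz":[580,-422,20],"claw":64},{"delta_rot":[0,0,0],"xyz":[580,-422,20],"claw":64}]' 10; python3 -c "
from h import *
go([609.4,76.3,130])"
```

```text
time_s: 1.3
eef_pos: [509.8, -114.7, 288.9]
tcp_rot: [0.974, 0.228, 0.0, 0.0]
contact_force: [0.4, -0.7, 0.2]
gripper_width: 0.729
gripper_force: 0.0
 shift [ 174.1 -126.8  158.9] yaw 26.4 tcp [ 509.8 -114.7  288.9] F [ 0.4 -0.7  0.2] w 64.1 gf 0.0 t 1.3
```

```bash
python3 -m pendant '[{"delta_rot":[0,0,0],"xyz":[174,-127,100],"claw":64},{"delta_rot":[0,0,0],"xyz":[174,-127,100],"claw":64},{"delta_rot":[0,0,0],"xyz":[174,-127,100],"claw":64},{"delta_rot":[0,0,0],"xyz":[174,-127,100],"claw":64},{"delta_rot":[0,0,0],"xyz":[174,-127,100],"claw":64},{"delta_rot":[0,0,0],"xyz":[174,-127,100],"claw":64},{"delta_rot":[0,0,0],"xyz":[174,-127,159],"claw":64},{"delta_rot":[0,0,0],"xyz":[174,-127,159],"claw":64},{"delta_rot":[0,0,0],"xyz":[174,-127,159],"claw":64},{"delta_rot":[0,0,0],"xyz":[174,-127,159],"claw":64}]' 10; python3 -c "
from h import *
go([609.4,76.3,83])"
```

```text
time_s: 2.13
eef_pos: [608.0, 74.5, 128.9]
tcp_rot: [0.974, 0.228, -0.001, -0.0]
contact_force: [-0.5, 0.4, 0.1]
gripper_width: 0.728
gripper_force: 0.0
 shift [ 2.2 -1.  45.9] yaw 26.41 tcp [608.   74.5 128.9] F [-0.5  0.4  0.1] w 64.1 gf 0.0 t 2.1333
```

```bash
python3 -m pendant '[{"delta_rot":[0,0,0],"xyz":[2,-1,35],"claw":64},{"delta_rot":[0,0,0],"xyz":[2,-1,46],"claw":64},{"delta_rot":[0,0,0],"xyz":[2,-1,46],"claw":64},{"delta_rot":[0,0,0],"xyz":[2,-1,46],"claw":40},{"delta_rot":[0,0,0],"xyz":[2,-1,46],"claw":40},{"delta_rot":[0,0,0],"xyz":[2,-1,46],"claw":40},{"delta_rot":[0,0,0],"xyz":[2,-1,46],"claw":40},{"delta_rot":[0,0,0],"xyz":[2,-1,46],"claw":40},{"delta_rot":[0,0,0],"xyz":[2,-1,46],"claw":40}]' 6; python3 -c "
from h import *
go([609.4,76.3,83])"
```

```text
time_s: 2.88
eef_pos: [610.8, 76.2, 85.3]
tcp_rot: [0.974, 0.228, 0.001, 0.0]
contact_force: [0.1, -1.4, 8.1]
gripper_width: 0.542
gripper_force: 6.0
 shift [-1.2 -0.7  2.3] yaw 26.4 tcp [610.8  76.2  85.3] F [ 0.1 -1.4  8.1] w 47.7 gf 6.0 t 2.8833
```

```bash
python3 -m pendant '[{"delta_rot":[0,0,0],"xyz":[0,0,-1],"claw":64},{"delta_rot":[0,0,0],"xyz":[0,0,-1],"claw":64},{"delta_rot":[0,0,-7],"xyz":[0,0,-1],"claw":64},{"delta_rot":[0,0,-14],"xyz":[0,0,-1],"claw":64},{"delta_rot":[0,0,-21],"xyz":[0,0,-1],"claw":64},{"delta_rot":[0,0,-28],"xyz":[0,0,-1],"claw":64},{"delta_rot":[0,0,-35],"xyz":[0,0,-1],"claw":64},{"delta_rot":[0,0,-42],"xyz":[0,0,-1],"claw":64},{"delta_rot":[0,0,-49],"xyz":[0,0,-1],"claw":64},{"delta_rot":[0,0,-56],"xyz":[0,0,-1],"claw":64},{"delta_rot":[0,0,-63],"xyz":[0,0,-1],"claw":64},{"delta_rot":[0,0,-70],"xyz":[0,0,-1],"claw":64}]' 6; python3 -m pendant '[{"delta_rot":[0,0,-7],"xyz":[0,0,0],"claw":64},{"delta_rot":[0,0,-14],"xyz":[0,0,0],"claw":64},{"delta_rot":[0,0,-20],"xyz":[0,0,0],"claw":64},{"delta_rot":[0,0,-20],"xyz":[0,0,0],"claw":64},{"delta_rot":[0,0,-20],"xyz":[0,0,0],"claw":40},{"delta_rot":[0,0,-20],"xyz":[0,0,0],"claw":40},{"delta_rot":[0,0,-20],"xyz":[0,0,0],"claw":40},{"delta_rot":[0,0,-20],"xyz":[0,0,0],"claw":40},{"delta_rot":[0,0,-20],"xyz":[0,0,0],"claw":40},{"delta_rot":[0,0,-20],"xyz":[0,0,0],"claw":40}]' 20; python3 -c "
from h import *
go([539,-123.4,200])"
```

```text
time_s: 3.88
eef_pos: [609.8, 76.2, 84.7]
tcp_rot: [0.664, 0.748, -0.0, -0.0]
contact_force: [0.5, 0.1, 0.2]
gripper_width: 0.725
gripper_force: 0.0
time_s: 4.72
eef_pos: [609.8, 76.2, 84.7]
tcp_rot: [0.527, 0.85, -0.0, -0.0]
contact_force: [-1.3, 0.3, 1.4]
gripper_width: 0.535
gripper_force: 20.0
 shift [-147.4 -152.1 -115.3] yaw 116.37 tcp [609.8  76.2  84.7] F [-1.3  0.3  1.4] w 47.1 gf 20.0 t 4.7167
```

Width is 47.1 to 47.7 mm, so this is the Ø48 washer. Robot centre (609.8,76.2) agrees with the cameras. Now I'll carry it over the shaft.

```bash
python3 -m pendant '[{"delta_rot":[0,0,0],"xyz":[0,0,-40],"claw":40},{"delta_rot":[0,0,0],"xyz":[0,0,-80],"claw":40},{"delta_rot":[0,0,0],"xyz":[-20,-21,-110],"claw":40},{"delta_rot":[0,0,0],"xyz":[-45,-46,-115],"claw":40},{"delta_rot":[0,0,0],"xyz":[-70,-72,-115],"claw":40},{"delta_rot":[0,0,0],"xyz":[-95,-98,-115],"claw":40},{"delta_rot":[0,0,0],"xyz":[-120,-124,-115],"claw":40},{"delta_rot":[0,0,0],"xyz":[-138,-142,-115],"claw":40},{"delta_rot":[0,0,0],"xyz":[-147,-152,-115],"claw":40},{"delta_rot":[0,0,0],"xyz":[-147,-152,-115],"claw":40},{"delta_rot":[0,0,0],"xyz":[-147,-152,-115],"claw":40}]' 20; python3 - <<'E'
from h import *
go([539,-123.4,180])
s=optics.camera("scene");c=optics.camera("top")
a=cv2.resize(s["img"][165:245,270:370],None,fx=4,fy=4,interpolation=2);b=cv2.resize(c["img"][225:305,290:390],None,fx=4,fy=4,interpolation=2)
cv2.imwrite("pics/over.png",np.hstack([a,b]))
E
```

```text
time_s: 5.63
eef_pos: [539.2, -123.2, 199.7]
tcp_rot: [0.528, 0.849, 0.0, 0.0]
contact_force: [0.5, 0.1, -0.3]
gripper_width: 0.536
gripper_force: 20.0
 shift [-0.1 -0.3 19.7] yaw 116.3 tcp [ 539.2 -123.2  199.7] F [ 0.5  0.1 -0.3] w 47.2 gf 20.0 t 5.6333
```

View pics/over.png

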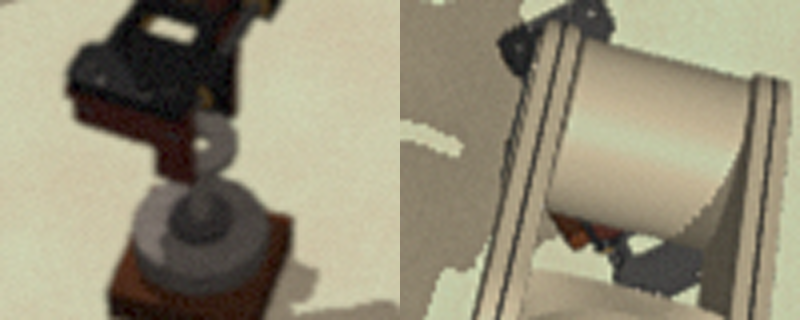

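The scene crop shows the washer held level just above the shaft, with its bore at about scene (320.7,201), roughly in line with the shaft column at 319.5. The arm hides the top view. I'll lower it in steps and watch the force.

```bash
python3 -m pendant '[{"delta_rot":[0,0,0],"xyz":[0,0,6],"claw":40},{"delta_rot":[0,0,0],"xyz":[0,0,12],"claw":40},{"delta_rot":[0,0,0],"xyz":[0,0,18],"claw":40},{"delta_rot":[0,0,0],"xyz":[0,0,22],"claw":40},{"delta_rot":[0,0,0],"xyz":[0,0,22],"claw":40}]' 20; python3 -c "
from h import *
go([539,-123.4,145])"
```

```text
time_s: 6.15
eef_pos: [538.2, -122.8, 176.3]
tcp_rot: [0.526, 0.85, -0.001, -0.001]
contact_force: [-2.9, -6.0, -2.9]
gripper_width: 0.531
gripper_force: 19.9
 shift [-0.9  0.5 31.3] yaw 116.5 tcp [ 538.2 -122.8  176.3] F [-2.9 -6.  -2.9] w 46.7 gf 19.9 t 6.15
```

```bash
python3 -m pendant '[{"delta_rot":[0,0,0],"xyz":[-1,-1,3],"claw":40},{"delta_rot":[0,0,0],"xyz":[-1,-1,8],"claw":40},{"delta_rot":[0,0,0],"xyz":[-1,-1,14],"claw":40},{"delta_rot":[0,0,0],"xyz":[-1,-1,20],"claw":40},{"delta_rot":[0,0,0],"xyz":[-1,-1,20],"claw":40}]' 20; python3 -c "
from h import *
go([539,-123.4,145])"
```

```text
time_s: 6.57
eef_pos: [538.1, -123.9, 156.1]
tcp_rot: [0.527, 0.85, -0.0, -0.001]
contact_force: [-0.6, 0.5, -0.8]
gripper_width: 0.532
gripper_force: 20.0
 shift [ 0.1  1.  11.1] yaw 116.41 tcp [ 538.1 -123.9  156.1] F [-0.6  0.5 -0.8] w 46.8 gf 20.0 t 6.5667
```

```bash
python3 -m pendant '[{"delta_rot":[0,0,0],"xyz":[0,0,4],"claw":40},{"delta_rot":[0,0,0],"xyz":[0,0,8],"claw":40},{"delta_rot":[0,0,0],"xyz":[0,0,10],"claw":40},{"delta_rot":[0,0,0],"xyz":[0,0,12],"claw":40},{"delta_rot":[0,0,0],"xyz":[0,0,12],"claw":40}]' 20; python3 -c "
from h import *
go([539,-123.4,145])"
```

```text
time_s: 6.98
eef_pos: [538.6, -124.3, 145.4]
tcp_rot: [0.527, 0.85, -0.0, -0.0]
contact_force: [-0.6, 0.3, -2.1]
gripper_width: 0.531
gripper_force: 20.0
 shift [0.7 0.8 0.4] yaw 116.4 tcp [ 538.6 -124.3  145.4] F [-0.6  0.3 -2.1] w 46.7 gf 20.0 t 6.9833
```

Close to contact now. I'll go down 1 mm more, open, and retreat.

```bash
python3 -m pendant '[{"delta_rot":[0,0,0],"xyz":[0,0,1],"claw":40},{"delta_rot":[0,0,0],"xyz":[0,0,1],"claw":40}]' 20; python3 -m pendant '[{"delta_rot":[0,0,0],"xyz":[0,0,0],"claw":64},{"delta_rot":[0,0,0],"xyz":[0,0,0],"claw":64},{"delta_rot":[0,0,0],"xyz":[0,0,0],"claw":64},{"delta_rot":[0,0,0],"xyz":[0,0,-40],"claw":64},{"delta_rot":[0,0,0],"xyz":[0,0,-80],"claw":64},{"delta_rot":[0,0,0],"xyz":[0,0,-120],"claw":64},{"delta_rot":[0,0,0],"xyz":[0,0,-120],"claw":64}]' 20; python3 -c "
from h import *
go([577,340,180])"
```

```text
time_s: 7.15
eef_pos: [538.6, -124.4, 144.7]
tcp_rot: [0.527, 0.85, -0.0, -0.0]
contact_force: [-0.7, -0.4, -2.2]
gripper_width: 0.534
gripper_force: 20.0
time_s: 7.73
eef_pos: [542.3, -125.2, 272.3]
tcp_rot: [0.527, 0.85, 0.002, 0.006]
contact_force: [1.9, -0.7, 0.9]
gripper_width: 0.727
gripper_force: 0.0
 shift [402.  237.1  91.3] yaw 116.4 tcp [ 542.3 -125.2  272.3] F [ 1.9 -0.7  0.9] w 64.0 gf 0.0 t 7.7333
```

```bash
python3 -m pendant '[{"delta_rot":[0,0,0],"xyz":[36,21,0],"claw":64},{"delta_rot":[0,0,0],"xyz":[72,42,0],"claw":64},{"delta_rot":[0,0,0],"xyz":[108,63,0],"claw":64},{"delta_rot":[0,0,0],"xyz":[144,84,0],"claw":64},{"delta_rot":[0,0,0],"xyz":[180,105,0],"claw":64},{"delta_rot":[0,0,0],"xyz":[216,126,0],"claw":64},{"delta_rot":[0,0,0],"xyz":[252,147,20],"claw":64},{"delta_rot":[0,0,0],"xyz":[288,168,40],"claw":64},{"delta_rot":[0,0,0],"xyz":[320,189,60],"claw":64},{"delta_rot":[0,0,0],"xyz":[350,207,80],"claw":64},{"delta_rot":[0,0,0],"xyz":[380,222,100],"claw":64},{"delta_rot":[0,0,0],"xyz":[398,235,110],"claw":64}]' 20; python3 - <<'E'
from h import *
s=optics.camera("scene");c=optics.camera("top")
for n,a,b in(("sleeve",(168.5,249),(454,380)),("cap",(212.5,245),(406,342))):
    print(n,tri(c,a,s,b),plane(c,a,13),plane(s,b,13))
go([577,340,90])
a=cv2.resize(s["img"][165:245,270:370],None,fx=4,fy=4,interpolation=2);b=cv2.resize(c["img"][225:305,290:390],None,fx=4,fy=4,interpolation=2)
cv2.imwrite("pics/w1.png",np.hstack([a,b]))
E
```

```text
time_s: 8.73
eef_pos: [571.0, 339.1, 152.3]
tcp_rot: [0.526, 0.85, -0.001, -0.001]
contact_force: [0.9, -0.2, -0.2]
gripper_width: 0.725
gripper_force: 0.0
sleeve (array([577.76784857, 339.27944534,   8.41864114]), np.float64(0.6185346540209906)) [577.77657694 337.78410897  13.        ] [579.80099643 340.64255597  13.        ]
cap (array([590.02807234, 218.65509702,   8.55653073]), np.float64(0.33112264934257335)) [589.67591564 217.93768198  13.        ] [592.30623492 220.15557515  13.        ]
 shift [-2.8  5.4 61.7] yaw 116.62 tcp [571.1 340.1 151.7] F [ 0.1 -0.2 -0.8] w 64.1 gf 0.0 t 8.8333
```

View pics/w1.png

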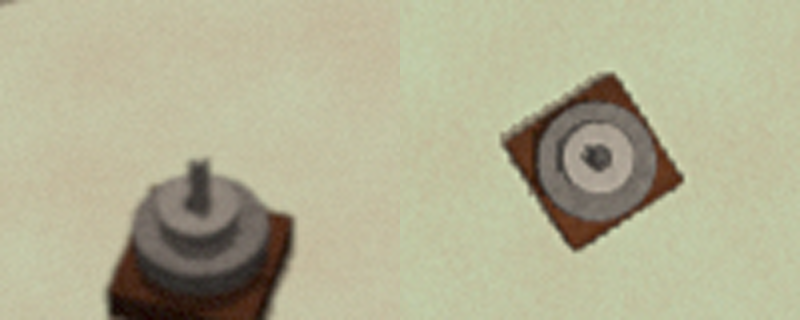

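The washer sits flat on the shoulder, at crop (200,205) scene and (598,157) top, with the shaft through its bore. Next is the long sleeve.

```bash
python3 -m pendant '[{"delta_rot":[0,0,0],"xyz":[-4,6,10],"claw":64},{"delta_rot":[0,0,0],"xyz":[-4,6,40],"claw":64},{"delta_rot":[0,0,0],"xyz":[-4,6,65],"claw":64},{"delta_rot":[0,0,0],"xyz":[-4,6,65],"claw":64},{"delta_rot":[0,0,0],"xyz":[-4,6,65],"claw":26},{"delta_rot":[0,0,0],"xyz":[-4,6,65],"claw":26},{"delta_rot":[0,0,0],"xyz":[-4,6,65],"claw":26},{"delta_rot":[0,0,0],"xyz":[-4,6,65],"claw":26},{"delta_rot":[0,0,0],"xyz":[-4,6,65],"claw":26},{"delta_rot":[0,0,0],"xyz":[-4,6,65],"claw":26},{"delta_rot":[0,0,0],"xyz":[-4,6,65],"claw":26},{"delta_rot":[0,0,0],"xyz":[-4,6,65],"claw":26}]' 5; python3 -c "
from h import *
go([578.3,339.3,87])"
```

```text
time_s: 9.83
eef_pos: [579.7, 335.8, 91.0]
tcp_rot: [0.527, 0.85, 0.0, 0.0]
contact_force: [-1.4, -2.6, 7.3]
gripper_width: 0.366
gripper_force: 5.0
 shift [3.8 0.3 4. ] yaw 116.41 tcp [579.7 335.8  91. ] F [-1.4 -2.6  7.3] w 32.2 gf 5.0 t 9.8333
```

```bash
python3 -m pendant '[{"delta_rot":[0,0,0],"xyz":[0,0,0],"claw":60},{"delta_rot":[0,0,0],"xyz":[0,0,0],"claw":60},{"delta_rot":[0,0,7],"xyz":[3,0,2],"claw":60},{"delta_rot":[0,0,14],"xyz":[3,0,2],"claw":60},{"delta_rot":[0,0,21],"xyz":[3,0,2],"claw":60},{"delta_rot":[0,0,28],"xyz":[3,0,2],"claw":60},{"delta_rot":[0,0,35],"xyz":[3,0,2],"claw":60},{"delta_rot":[0,0,42],"xyz":[3,0,2],"claw":60},{"delta_rot":[0,0,49],"xyz":[3,0,2],"claw":60},{"delta_rot":[0,0,56],"xyz":[3,0,2],"claw":60},{"delta_rot":[0,0,63],"xyz":[3,0,2],"claw":60},{"delta_rot":[0,0,70],"xyz":[3,0,2],"claw":60}]' 5; python3 -m pendant '[{"delta_rot":[0,0,7],"xyz":[0,0,0],"claw":60},{"delta_rot":[0,0,14],"xyz":[0,0,0],"claw":60},{"delta_rot":[0,0,20],"xyz":[0,0,0],"claw":60},{"delta_rot":[0,0,20],"xyz":[0,0,0],"claw":60},{"delta_rot":[0,0,20],"xyz":[0,0,0],"claw":26},{"delta_rot":[0,0,20],"xyz":[0,0,0],"claw":26},{"delta_rot":[0,0,20],"xyz":[0,0,0],"claw":26},{"delta_rot":[0,0,20],"xyz":[0,0,0],"claw":26},{"delta_rot":[0,0,20],"xyz":[0,0,0],"claw":26},{"delta_rot":[0,0,20],"xyz":[0,0,0],"claw":26},{"delta_rot":[0,0,20],"xyz":[0,0,0],"claw":26}]' 20; python3 -c "
from h import *
go([538.4,-124.1,215])"
```

```text
time_s: 10.83
eef_pos: [577.9, 338.5, 87.6]
tcp_rot: [0.92, 0.391, 0.0, -0.0]
contact_force: [-0.7, -0.4, -0.2]
gripper_width: 0.681
gripper_force: 0.0
time_s: 11.75
eef_pos: [578.0, 338.4, 87.7]
tcp_rot: [0.974, 0.229, -0.0, -0.0]
contact_force: [0.4, 0.7, 0.2]
gripper_width: 0.358
gripper_force: 20.0
 shift [-241.2  396.6 -127.3] yaw 26.42 tcp [578.  338.4  87.7] F [0.4 0.7 0.2] w 31.5 gf 20.0 t 11.75
```

```bash
python3 -m pendant '[{"delta_rot":[0,0,0],"xyz":[0,0,-40],"claw":26},{"delta_rot":[0,0,0],"xyz":[0,0,-80],"claw":26},{"delta_rot":[0,0,0],"xyz":[-15,25,-105],"claw":26},{"delta_rot":[0,0,0],"xyz":[-34,56,-120],"claw":26},{"delta_rot":[0,0,0],"xyz":[-54,89,-127],"claw":26},{"delta_rot":[0,0,0],"xyz":[-75,123,-127],"claw":26},{"delta_rot":[0,0,0],"xyz":[-96,157,-127],"claw":26},{"delta_rot":[0,0,0],"xyz":[-117,191,-127],"claw":26},{"delta_rot":[0,0,0],"xyz":[-138,225,-127],"claw":26},{"delta_rot":[0,0,0],"xyz":[-158,259,-127],"claw":26},{"delta_rot":[0,0,0],"xyz":[-178,293,-127],"claw":26},{"delta_rot":[0,0,0],"xyz":[-198,326,-127],"claw":26}]' 25; python3 -m pendant '[{"delta_rot":[0,0,0],"xyz":[-15,25,0],"claw":26},{"delta_rot":[0,0,0],"xyz":[-30,50,0],"claw":26},{"delta_rot":[0,0,0],"xyz":[-39,64,0],"claw":26},{"delta_rot":[0,0,0],"xyz":[-43,71,0],"claw":26},{"delta_rot":[0,0,0],"xyz":[-43,71,0],"claw":26},{"delta_rot":[0,0,0],"xyz":[-43,71,0],"claw":26},{"delta_rot":[0,0,0],"xyz":[-43,71,0],"claw":26}]' 25; python3 -c "
from h import *
go([538.4,-124.1,196])"
```

```text
time_s: 12.75
eef_pos: [545.0, -43.6, 214.8]
tcp_rot: [0.974, 0.229, 0.0, 0.0]
contact_force: [0.5, 0.6, -0.8]
gripper_width: 0.356
gripper_force: 25.0
time_s: 13.33
eef_pos: [538.7, -123.4, 214.7]
tcp_rot: [0.973, 0.229, -0.0, -0.0]
contact_force: [-0.1, 1.0, -1.5]
gripper_width: 0.361
gripper_force: 25.0
 shift [-0.6  0.5 18.7] yaw 26.45 tcp [ 538.7 -123.4  214.7] F [-0.1  1.  -1.5] w 31.7 gf 25.0 t 13.3333
```

```bash
python3 -m pendant '[{"delta_rot":[0,0,0],"xyz":[-0.5,0.5,8],"claw":26},{"delta_rot":[0,0,0],"xyz":[-0.5,0.5,16],"claw":26},{"delta_rot":[0,0,0],"xyz":[-0.5,0.5,22],"claw":26},{"delta_rot":[0,0,0],"xyz":[-0.5,0.5,27],"claw":26},{"delta_rot":[0,0,0],"xyz":[-0.5,0.5,30],"claw":26},{"delta_rot":[0,0,0],"xyz":[-0.5,0.5,30],"claw":26}]' 25; python3 -c "
from h import *
go([538.4,-124.1,157.7])"
```

```text
time_s: 13.83
eef_pos: [538.0, -124.8, 183.7]
tcp_rot: [0.974, 0.228, -0.001, -0.0]
contact_force: [-0.5, 0.3, -1.4]
gripper_width: 0.358
gripper_force: 25.0
 shift [ 0.7 -0.4 26. ] yaw 26.41 tcp [ 538.  -124.8  183.7] F [-0.5  0.3 -1.4] w 31.5 gf 25.0 t 13.8333
```

Slid on freely. I'll lower to the seat and check the force.

```bash
python3 -m pendant '[{"delta_rot":[0,0,0],"xyz":[0.3,0,7],"claw":26},{"delta_rot":[0,0,0],"xyz":[0.3,0,14],"claw":26},{"delta_rot":[0,0,0],"xyz":[0.3,0,20],"claw":26},{"delta_rot":[0,0,0],"xyz":[0.3,0,24],"claw":26},{"delta_rot":[0,0,0],"xyz":[0.3,0,26],"claw":26},{"delta_rot":[0,0,0],"xyz":[0.3,0,26],"claw":26},{"delta_rot":[0,0,0],"xyz":[0.3,0,26],"claw":26}]' 25; python3 -c "
from h import *
go([538.4,-124.1,157.7])"
```

```text
time_s: 14.42
eef_pos: [538.3, -124.9, 158.3]
tcp_rot: [0.974, 0.228, -0.001, -0.0]
contact_force: [-2.7, -0.5, -2.3]
gripper_width: 0.357
gripper_force: 25.0
 shift [ 0.4 -0.7  0.6] yaw 26.4 tcp [ 538.3 -124.9  158.3] F [-2.7 -0.5 -2.3] w 31.4 gf 25.0 t 14.4167
```

```bash
python3 -m pendant '[{"delta_rot":[0,0,0],"xyz":[0,0,1],"claw":26},{"delta_rot":[0,0,0],"xyz":[0,0,1],"claw":60},{"delta_rot":[0,0,0],"xyz":[0,0,1],"claw":60},{"delta_rot":[0,0,0],"xyz":[0,0,1],"claw":60},{"delta_rot":[0,0,0],"xyz":[0,0,-20],"claw":60},{"delta_rot":[0,0,0],"xyz":[0,0,-55],"claw":60},{"delta_rot":[0,0,0],"xyz":[0,0,-80],"claw":60},{"delta_rot":[0,0,0],"xyz":[0,0,-80],"claw":60},{"delta_rot":[0,0,0],"xyz":[0,0,-80],"claw":60}]' 25; python3 -c "
from h import *
go([590.5,218.8,160])"
```

```text
time_s: 15.17
eef_pos: [539.9, -125.1, 240.6]
tcp_rot: [0.974, 0.228, 0.002, 0.001]
contact_force: [-1.3, -0.3, -0.3]
gripper_width: 0.686
gripper_force: 0.0
 shift [ 197.9 -285.8   80.5] yaw 26.4 tcp [ 539.9 -125.1  240.6] F [-1.3 -0.3 -0.3] w 60.4 gf 0.0 t 15.1667
```

```bash
python3 -m pendant '[{"delta_rot":[0,0,0],"xyz":[22,-32,0],"claw":60},{"delta_rot":[0,0,0],"xyz":[45,-65,0],"claw":60},{"delta_rot":[0,0,0],"xyz":[68,-98,0],"claw":60},{"delta_rot":[0,0,0],"xyz":[91,-131,10],"claw":60},{"delta_rot":[0,0,0],"xyz":[113,-163,25],"claw":60},{"delta_rot":[0,0,0],"xyz":[135,-195,45],"claw":60},{"delta_rot":[0,0,0],"xyz":[157,-227,62],"claw":60},{"delta_rot":[0,0,0],"xyz":[178,-257,75],"claw":60},{"delta_rot":[0,0,0],"xyz":[193,-279,80],"claw":60},{"delta_rot":[0,0,0],"xyz":[198,-286,80],"claw":60},{"delta_rot":[0,0,0],"xyz":[198,-286,80],"claw":60},{"delta_rot":[0,0,0],"xyz":[198,-286,80],"claw":60}]' 5; python3 - <<'E'
from h import *
s=optics.camera("scene");c=optics.camera("top")
go([590.5,218.8,87])
a=cv2.resize(s["img"][165:245,270:370],None,fx=4,fy=4,interpolation=2);b=cv2.resize(c["img"][225:305,290:390],None,fx=4,fy=4,interpolation=2)
cv2.imwrite("pics/w2.png",np.hstack([a,b]))
E
```

```text
time_s: 16.17
eef_pos: [588.3, 218.8, 158.0]
tcp_rot: [0.973, 0.229, -0.001, 0.0]
contact_force: [0.5, -0.2, 0.7]
gripper_width: 0.684
gripper_force: 0.0
 shift [ 2.1 -0.2 71.8] yaw 26.33 tcp [588.7 217.8 158.8] F [-0.4 -0.3 -0.1] w 60.1 gf 0.0 t 16.2667
```

View pics/w2.png

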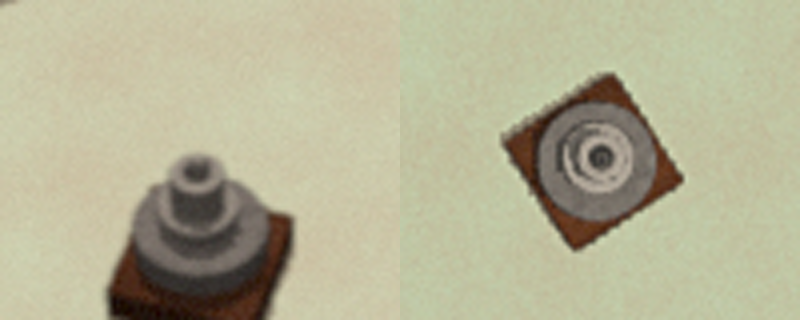

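The sleeve stands on the washer, concentric with the shaft: crop (197,190) in scene, (602,157) in top. Now the cap.

```bash
python3 -m pendant '[{"delta_rot":[0,0,0],"xyz":[2,0,30],"claw":60},{"delta_rot":[0,0,0],"xyz":[2,0,55],"claw":60},{"delta_rot":[0,0,0],"xyz":[2,0,72],"claw":60},{"delta_rot":[0,0,0],"xyz":[2,0,72],"claw":60},{"delta_rot":[0,0,0],"xyz":[2,0,72],"claw":60},{"delta_rot":[0,0,0],"xyz":[2,0,72],"claw":32},{"delta_rot":[0,0,0],"xyz":[2,0,72],"claw":32},{"delta_rot":[0,0,0],"xyz":[2,0,72],"claw":32},{"delta_rot":[0,0,0],"xyz":[2,0,72],"claw":32},{"delta_rot":[0,0,0],"xyz":[2,0,72],"claw":32},{"delta_rot":[0,0,0],"xyz":[2,0,72],"claw":32}]' 5; python3 -c "
from h import *
go([590.5,218.8,87])"
```

```text
time_s: 17.18
eef_pos: [591.4, 220.3, 88.0]
tcp_rot: [0.974, 0.228, 0.001, 0.0]
contact_force: [-0.4, -1.4, 6.9]
gripper_width: 0.429
gripper_force: 5.0
 shift [-1.4  0.9  1. ] yaw 26.42 tcp [591.4 220.3  88. ] F [-0.4 -1.4  6.9] w 37.8 gf 5.0 t 17.1833
```

```bash
python3 -m pendant '[{"delta_rot":[0,0,0],"xyz":[0,0,0],"claw":60},{"delta_rot":[0,0,0],"xyz":[0,0,0],"claw":60},{"delta_rot":[0,0,-7],"xyz":[-1,0,0],"claw":60},{"delta_rot":[0,0,-14],"xyz":[-1,0,0],"claw":60},{"delta_rot":[0,0,-21],"xyz":[-1,0,0],"claw":60},{"delta_rot":[0,0,-28],"xyz":[-1,0,0],"claw":60},{"delta_rot":[0,0,-35],"xyz":[-1,0,0],"claw":60},{"delta_rot":[0,0,-42],"xyz":[-1,0,0],"claw":60},{"delta_rot":[0,0,-49],"xyz":[-1,0,0],"claw":60},{"delta_rot":[0,0,-56],"xyz":[-1,0,0],"claw":60},{"delta_rot":[0,0,-63],"xyz":[-1,0,0],"claw":60},{"delta_rot":[0,0,-70],"xyz":[-1,0,0],"claw":60}]' 5; python3 -m pendant '[{"delta_rot":[0,0,-7],"xyz":[0,0,0],"claw":60},{"delta_rot":[0,0,-14],"xyz":[0,0,0],"claw":60},{"delta_rot":[0,0,-20],"xyz":[0,0,0],"claw":60},{"delta_rot":[0,0,-20],"xyz":[0,0,0],"claw":60},{"delta_rot":[0,0,-20],"xyz":[0,0,0],"claw":32},{"delta_rot":[0,0,-20],"xyz":[0,0,0],"claw":32},{"delta_rot":[0,0,-20],"xyz":[0,0,0],"claw":32},{"delta_rot":[0,0,-20],"xyz":[0,0,0],"claw":32},{"delta_rot":[0,0,-20],"xyz":[0,0,0],"claw":32},{"delta_rot":[0,0,-20],"xyz":[0,0,0],"claw":32},{"delta_rot":[0,0,-20],"xyz":[0,0,0],"claw":32}]' 25; python3 -c "
from h import *
go([538.3,-124.4,210])"
```

```text
time_s: 18.18
eef_pos: [589.6, 219.8, 86.6]
tcp_rot: [0.664, 0.748, -0.0, -0.0]
contact_force: [-0.9, -0.7, -0.3]
gripper_width: 0.687
gripper_force: 0.0
time_s: 19.1
eef_pos: [589.6, 219.7, 86.7]
tcp_rot: [0.527, 0.85, -0.0, -0.0]
contact_force: [-0.9, -0.6, 0.1]
gripper_width: 0.425
gripper_force: 25.0
 shift [-285.5 -198.9 -123.3] yaw 116.38 tcp [589.6 219.7  86.7] F [-0.9 -0.6  0.1] w 37.4 gf 25.0 t 19.1
```

```bash
python3 -m pendant '[{"delta_rot":[0,0,0],"xyz":[0,0,-40],"claw":32},{"delta_rot":[0,0,0],"xyz":[0,0,-80],"claw":32},{"delta_rot":[0,0,0],"xyz":[-20,-14,-110],"claw":32},{"delta_rot":[0,0,0],"xyz":[-50,-35,-123],"claw":32},{"delta_rot":[0,0,0],"xyz":[-83,-58,-123],"claw":32},{"delta_rot":[0,0,0],"xyz":[-116,-81,-123],"claw":32},{"delta_rot":[0,0,0],"xyz":[-149,-104,-123],"claw":32},{"delta_rot":[0,0,0],"xyz":[-182,-127,-123],"claw":32},{"delta_rot":[0,0,0],"xyz":[-215,-150,-123],"claw":32},{"delta_rot":[0,0,0],"xyz":[-245,-171,-123],"claw":32},{"delta_rot":[0,0,0],"xyz":[-268,-187,-123],"claw":32},{"delta_rot":[0,0,0],"xyz":[-281,-196,-123],"claw":32}]' 30; python3 -m pendant '[{"delta_rot":[0,0,0],"xyz":[-4,-3,0],"claw":32},{"delta_rot":[0,0,0],"xyz":[-4,-3,0],"claw":32},{"delta_rot":[0,0,0],"xyz":[-4,-3,0],"claw":32},{"delta_rot":[0,0,0],"xyz":[-4,-3,0],"claw":32}]' 30; python3 -c "
from h import *
go([538.3,-124.4,188])"
```

```text
time_s: 20.1
eef_pos: [538.4, -122.1, 209.7]
tcp_rot: [0.528, 0.849, -0.0, 0.0]
contact_force: [0.7, 0.3, -2.6]
gripper_width: 0.423
gripper_force: 30.0
time_s: 20.43
eef_pos: [538.4, -122.9, 209.6]
tcp_rot: [0.527, 0.85, 0.0, -0.0]
contact_force: [-0.4, 0.1, -2.1]
gripper_width: 0.423
gripper_force: 30.0
 shift [-1.3 -0.8 21.6] yaw 116.46 tcp [ 538.4 -122.9  209.6] F [-0.4  0.1 -2.1] w 37.2 gf 30.0 t 20.4333
```

```bash
python3 -m pendant '[{"delta_rot":[0,0,0],"xyz":[-1,-0.7,7],"claw":32},{"delta_rot":[0,0,0],"xyz":[-1,-0.7,13],"claw":32},{"delta_rot":[0,0,0],"xyz":[-1,-0.7,17],"claw":32},{"delta_rot":[0,0,0],"xyz":[-1,-0.7,20],"claw":32},{"delta_rot":[0,0,0],"xyz":[-1,-0.7,22],"claw":32},{"delta_rot":[0,0,0],"xyz":[-1,-0.7,22],"claw":32}]' 30; python3 -c "
from h import *
go([538.3,-124.4,182.7])"
```

```text
time_s: 20.93
eef_pos: [537.9, -125.0, 187.1]
tcp_rot: [0.527, 0.85, -0.0, -0.001]
contact_force: [-0.5, -0.8, -1.6]
gripper_width: 0.424
gripper_force: 30.0
 shift [0.3 0.7 4.4] yaw 116.41 tcp [ 537.9 -125.   187.1] F [-0.5 -0.8 -1.6] w 37.3 gf 30.0 t 20.9333
```

The cap is over the tip with no resistance. I'll seat it, release and retreat.

```bash
python3 -m pendant '[{"delta_rot":[0,0,0],"xyz":[0,0.4,2],"claw":32},{"delta_rot":[0,0,0],"xyz":[0,0.4,4],"claw":32},{"delta_rot":[0,0,0],"xyz":[0,0.4,5],"claw":32},{"delta_rot":[0,0,0],"xyz":[0,0.4,5],"claw":32}]' 30;  python3 -m pendant '[{"delta_rot":[0,0,0],"xyz":[0,0,0],"claw":60},{"delta_rot":[0,0,0],"xyz":[0,0,0],"claw":60},{"delta_rot":[0,0,0],"xyz":[0,0,0],"claw":60},{"delta_rot":[0,0,0],"xyz":[0,0,-25],"claw":60},{"delta_rot":[0,0,0],"xyz":[0,0,-60],"claw":60},{"delta_rot":[0,0,0],"xyz":[-35,-20,-80],"claw":60},{"delta_rot":[0,0,0],"xyz":[70,40,-80],"claw":60},{"delta_rot":[0,0,0],"xyz":[105,60,-80],"claw":60},{"delta_rot":[0,0,0],"xyz":[140,80,-80],"claw":60},{"delta_rot":[0,0,0],"xyz":[175,100,-80],"claw":60},{"delta_rot":[0,0,0],"xyz":[200,120,-80],"claw":60},{"delta_rot":[0,0,0],"xyz":[200,120,-80],"claw":60}]' 30; python3 - <<'E'
from h import *
s=optics.camera("scene");c=optics.camera("top"); go([538,-124,182])
a=cv2.resize(s["img"][165:245,270:370],None,fx=4,fy=4,interpolation=2);b=cv2.resize(c["img"][225:305,290:390],None,fx=4,fy=4,interpolation=2)
cv2.imwrite("pics/w3.png",np.hstack([a,b]))
for z in (96,122): print(z,proj(s,np.array([538.5,-124,z])))
E
```

```text
time_s: 21.27
eef_pos: [538.1, -125.0, 182.6]
tcp_rot: [0.527, 0.85, -0.0, -0.0]
contact_force: [-2.8, -0.4, -0.5]
gripper_width: 0.425
gripper_force: 30.0
time_s: 22.27
eef_pos: [555.0, 88.7, 263.3]
tcp_rot: [0.527, 0.85, 0.001, 0.001]
contact_force: [0.6, 0.3, 0.6]
gripper_width: 0.686
gripper_force: 0.0
 shift [-185.  -113.    80.9] yaw 116.7 tcp [555.6  91.9 263.3] F [ 0.1 -0.3  0.2] w 60.4 gf 0.0 t 22.3667
96 [319.42869671 207.08312158]
122 [319.26542246 199.10453908]
```

View pics/w3.png

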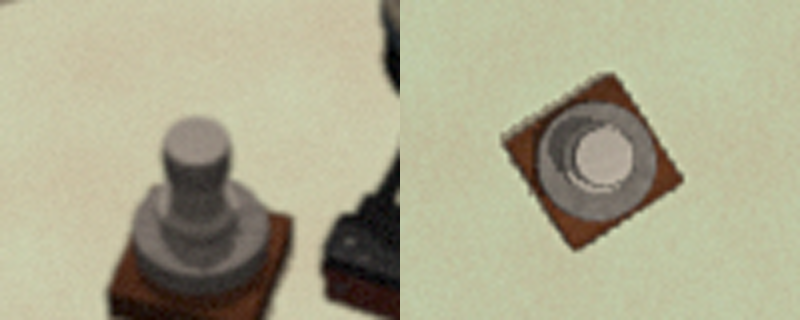

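The cap is seated and upright. Its top centre is at scene (319.2,200), against an expected (319.3,199.1) for a top at z = 122. The gripper is clear, so I'm handing in.

```bash
python3 -c "
from station import order
print(order.sign_off())"
```

```text
the job is handed in; nothing more can be done
None
```

The wide washer, long sleeve and knurled cap went onto the spindle in that order, each released once home, and the job was handed in at about 22 s; no verdict was shown at hand-in.

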